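# Register a lino print block in its jig

### The job

Get the lino print block ready for printing: without picking it up, push it with the fingertips along the plywood board into the corner where the two dark wooden fences meet, so that it sits flush against both. Push the brass stop along its groove until it touches the block and traps it there. Leave everything else where it stands.

Things in the scene. Friction and masses are not known exactly. Their poses are not given: they have to be found in the camera images.
- jig: Registration jig fixed to the table: plywood board 280 mm (its x, -140 to +140) by 360 mm (its y, -190 to +170), 12 mm thick, with two dark wooden fences 20 mm thick that stand 14 mm above the board: the far fence along its +x edge, the side fence along its +y edge. Origin on the table surface under the board, z up. Its yaw is within 0.25 rad of the world axes.
- corner (a point): Inner corner of the two fences, on the board's top: jig frame (120, 150, 12) mm, axes as the jig's. The far fence's inner face is at jig x = 120 over the board's whole width; the side fence's inner face is at jig y = 150, from x = -60 to 120.
- block: Loose print block, wood with a black lino face and red disc: 110 mm (its x) by 90 mm (its y) by 24 mm high, about 0.22 kg. Origin at the centre of its underside, z up. Starts flat on the board, clear of the fences, turned up to 0.5 rad from the jig's axes. Its 110 mm side goes along the side fence: seated in the corner, its origin is at jig (65, 105, 12) mm.
- stop (a joint): Brass stop 50 mm (jig x) by 24 mm (jig y) that slides in a dark groove along jig +y, towards the side fence, as the value (m, 0 to 0.225) grows. Its centre is at jig x = 65, y = -150 mm + value. About 2 N of friction; it stays where it is left. It starts at 0 to 0.03 and touches a seated block at 0.198.
- stop_top (a point): Centre of the brass stop's top face, 37.5 mm above the table (25.5 mm above the board); axes as the jig's.
- ink_jar: Ink jar with black cap, 48 mm diameter, 55 mm high, standing on the board near its near right corner (jig -x, -y); origin at the centre of its underside. Bystander.
- brush: Paint brush lying on the table right of the jig (its -y side), 200 mm long, along its x; origin under its middle. Bystander.
- roller: Ink roller lying on the table left of the jig (its +y side): black rubber roll 60 mm long, 30 mm diameter, wooden handle 80 mm towards -x; origin under the centre of the roll. Bystander.
- charcoal_box: Yellow box 50 x 85 x 22 mm at the right; origin at the centre of its underside. Bystander.
- bottle: Terracotta bottle, 72 mm diameter, 200 mm high; origin at the centre of its underside. Bystander.
- pot: Blue ceramic pot with two side handles, 84 mm wide without them, 75 mm high; origin at the centre of its underside. Bystander.
- candle: White candle, 50 mm diameter, 100 mm high; origin at the centre of its underside. Bystander.
There are look-alikes about, which are no part of the job. What is shaped like the block but orange or purple is not meant.

How it is judged (in metres and radians):
At the end, for the whole second after the job is handed in: The block lies flat on the board, at rest, flush in the corner (within 3 mm of seated along both fences and 0.025 rad of square), with the brass stop slid up to it (within 4 mm of the value at which it touches the seated block) (x of block in the frame of jig between 0.062 and 0.068 m and y of block in the frame of jig between 0.102 and 0.108 m and angle between the x axis of block and the x axis of jig, either way round below 0.025 rad and angle between block's own z axis and vertical below 0.03 rad and height (world z) of block between 0.009 and 0.015 m and value of joint stop between 0.194 and 0.202 m and linear speed of block below 0.01 m/s).
It fails at once if the print block is lifted more than 8 mm or tipped instead of pushed along the board (height (world z) of block above 0.02 m or angle between block's own z axis and vertical above 0.15 rad).
It fails at once if a bystander is moved by more than 20 mm (distance of any of ink_jar, brush, roller, charcoal_box, bottle, pot, candle from where it was at the start of the episode above 0.02 m).
It also fails if it takes over 61 s, if anything falls off the work surface, if the arm or the gripper's body presses on something with over 40 N, if the wrist force passes 120 N, or if a joint passes its speed limit or range.

### The arm

A 6-joint arm with a two-finger parallel gripper is mounted at the origin on the work surface. World frame = base frame: x ahead of the robot, y to its left, z up, the work surface at z = 0. Lengths are in m, angles in degrees, forces in N, time in s.
With the tool pointing down it reaches from about 0.375 to 0.9 m from the base axis. Payload 3.1 kg.
Tool frame: the origin (TCP) lies midway between the tips of the shut fingers; the grasp point (between the pads) lies 19 mm behind it; z points along the fingers, y is the line along which they close (so a half turn about z gives the same grasp; the last joint's range is limited). The gripper opens to 87 mm and grips with 3 to 60 N. Pads are 19 mm wide; open, the fingers measure 117 mm over their backs; the gripper's body (75 mm by 190 mm) begins 51 mm behind the grasp point.
Start: joints at [-75.086, 30.224, 82.088, -0, 67.689, -10.227], TCP at [0.266, -0.566, 0.223] pointing down, gripper open.
Joint ranges: [-176.69, 176.69], [-43.24, 126.21], [12.49, 139.97], [-82, 262], [0, 151.66], [-163.58, 163.58]. Speed limits (degrees/s): [159.86, 159.86, 180, 180, 180, 180].

### API

Orientations are given as a 3x3 rotation matrix whose columns are the frame's x, y, z axes.
In Python, from rig import read_state, capture, camera_info, hand_in gives the robot as it stands.
- The arm moves only by the tool drive_tool, never from a script. Its argument "motion" is a list of rows, each a list of 2 entries, a list of its own where there are three numbers: the shift along the tool's x, y, z in mm, then the turn, a rotation vector about the tool's x, y, z in rad. A call has 1 to 5 rows; each row shifts and turns the commanded pose from where the row before left it, along the tool's axes as they then stand; what a row does not reach is not made up. A row lasts 1/10 s, in which the tool goes at most 50 mm and 8.59 degrees, less where a joint would pass 70% of its speed; a pose out of reach is approached as far as the arm can. A call is refused whole if a number of a shift passes 50 or a number of a turn 0.15, either way. A call with a gripper value outside its range is refused whole. "gripper" is the opening, from 0 (shut) to 1 (fully open), set as the call begins (left out, the last holds). The fingers move at their own pace and stop on an object; the grip force is fixed at half the most. Time passes only in rows, so rows that do not move let the fingers close. It gives the time, the measured TCP pose, the force, the opening and the grip force at its end, in the units of the state.
- read_state(): the state, without advancing time (a new reading comes with each control period).
- capture(name): name is "scene" or "top" or "wrist"; returns the picture (384x512x3 uint8, red, green, blue); there is no depth.
- camera_info(name): a dict with "fovy" (degrees; the focal length in pixels is half the picture's height over the tangent of half this angle, whatever the lens; pixels are square), "cx", "cy" (the principal point, pixels), "xyz" and "orientation" of the camera in the world; the wrist camera has in their place "T_tool_cam" (4x4, takes a point from camera to tool coordinates, whose origin is the TCP and whose axes are the flange's). Camera axes: x right, y down, z forward; pixel columns grow to the right and rows downward; lengths in m; the calibration is good to about 2 mm. A picture is of the moment at which its call begins: read the wrist's pose just before it. camera_info takes no time and is no camera call.
- hand_in(): hands the job in; it is judged then, once.
The state is a dict: "time_s": time; "joint_positions": joint angles; "qvel": joint speeds; "tau": joint torques, N m; "position": TCP position; "tcp_rot": TCP orientation; "force": force on the tool from outside, world axes, zero at the start; "moment": the same for the moment, N m; "opening": opening from 0.0 (shut) to 1.0 (fully open); "grasp_force": force on a finger pad.
Only numpy, scipy, OpenCV 4.12 (cv2) and the standard library are available. Lean on these libraries where they do the work, as an engineer would, in place of code of your own. Each camera call takes 0.05 s, during which the arm holds its last target. There are 200 camera calls.

## Working session

There is one attempt and no reset: what is moved stays moved. The work goes in short steps, Python scripts to look and compute and a tool call to move; the robot and the scene stay as the last step left them, time stands still between calls to the robot, and variables do not carry over. Pictures are saved under pics/ and viewed, at most 10 in all, crops included, and the job is handed in when it is done.

Besides the shell and the picture viewer there is one more tool, called after "Emit:" by a JSON object that holds its "name" and its "arguments", one argument or row to a line. drive_tool: Moves the arm, as the interface text tells. Its arguments: {"type":"object","properties":{"motion":{"type":"array","items":{"type":"array"}},"gripper":{"type":"number"}},"required":["motion"]}

```bash
mkdir -p pics; cat > h.py <<'E'
import numpy as np,cv2
from rig import *
def K(ci): 
    f=192/np.tan(np.radians(ci["fovy"])/2); return f,ci["cx"],ci["cy"]
def pose(n,st=None):
    ci=camera_info(n)
    if n!="wrist": return np.array(ci["orientation"]),np.array(ci["xyz"])
    T=np.array(ci["T_tool_cam"]);R=np.array(st["tcp_rot"]);return R@T[:3,:3],R@T[:3,3]+np.array(st["position"])
def ray(n,px,st=None):
    f,cx,cy=K(camera_info(n));R,t=pose(n,st);px=np.atleast_2d(px).astype(float)
    d=np.c_[(px-[cx,cy])/f,np.ones(len(px))]@R.T
    return t,d
def at_z(n,px,z,st=None):
    t,d=ray(n,px,st);return t+d*((z-t[2])/d[:,2])[:,None]
def proj(n,P,st=None):
    f,cx,cy=K(camera_info(n));R,t=pose(n,st);c=(np.atleast_2d(P)-t)@R;return c[:,:2]/c[:,2:]*f+[cx,cy]
def tri(n1,p1,n2,p2,s1=None,s2=None):
    t1,d1=ray(n1,p1,s1);t2,d2=ray(n2,p2,s2);o=[]
    for a,b in zip(d1,d2):
        s=np.linalg.lstsq(np.c_[a,-b],t2-t1,rcond=None)[0];o.append((t1+a*s[0]+t2+b*s[1])/2)
    return np.array(o)
def save(n,name,crop=None,k=1):
    im=capture(n)
    cv2.imwrite(f"pics/{name}_raw.png",im[:,:,::-1])
    return im
E
python3 - <<'E'
from h import *
a=save("scene","s0");b=save("top","t0")
for n,i in(("s0",a),("t0",b)): cv2.imwrite(f"pics/{n}.png",cv2.resize(i[:,:,::-1],(768,576),interpolation=cv2.INTER_CUBIC))
for n in("scene","top"): print(camera_info(n))
s=read_state();print(s["position"],s["tcp_rot"],s["time_s"],camera_info("wrist"))
E
```

```text
{'fovy': 54.57200914262309, 'cx': 255.72659338555982, 'cy': 192.82792596487124, 'xyz': array([ 1.00190681, -0.71850768,  1.06784476]), 'orientation': array([[ 0.85418203,  0.39541987, -0.33766282],
       [ 0.51991456, -0.6593239 ,  0.5431214 ],
       [-0.00786817, -0.63948035, -0.76876718]])}
{'fovy': 51.421832914628666, 'cx': 256.7806112566034, 'cy': 188.1344551119585, 'xyz': array([ 0.39031745, -0.01476526,  1.48417655]), 'orientation': array([[-8.86433560e-03, -9.91333932e-01,  1.31066619e-01],
       [-9.99960700e-01,  8.80772274e-03, -1.01164435e-03],
       [-1.51521066e-04, -1.31070436e-01, -9.91373047e-01]])}
[ 0.26538276 -0.56515327  0.22169309] [[ 9.05282305e-01  4.24810217e-01 -4.77040713e-04]
 [ 4.24810343e-01 -9.05280511e-01  1.83577084e-03]
 [ 3.47998548e-04 -1.86454269e-03 -9.99998201e-01]] 0.1 {'fovy': 65.92725301776206, 'cx': 259.19120914970534, 'cy': 191.191879151838, 'T_tool_cam': array([[-1.08546868e-03, -9.68075157e-01, -2.50657760e-01,
         6.93500226e-02],
       [ 9.99999162e-01, -1.22783227e-03,  4.11581717e-04,
         2.22054054e-04],
       [-7.06207723e-04, -2.50657103e-01,  9.68075678e-01,
        -1.62782676e-01],
       [ 0.00000000e+00,  0.00000000e+00,  0.00000000e+00,
         1.00000000e+00]])}
```

View pics/t0.png

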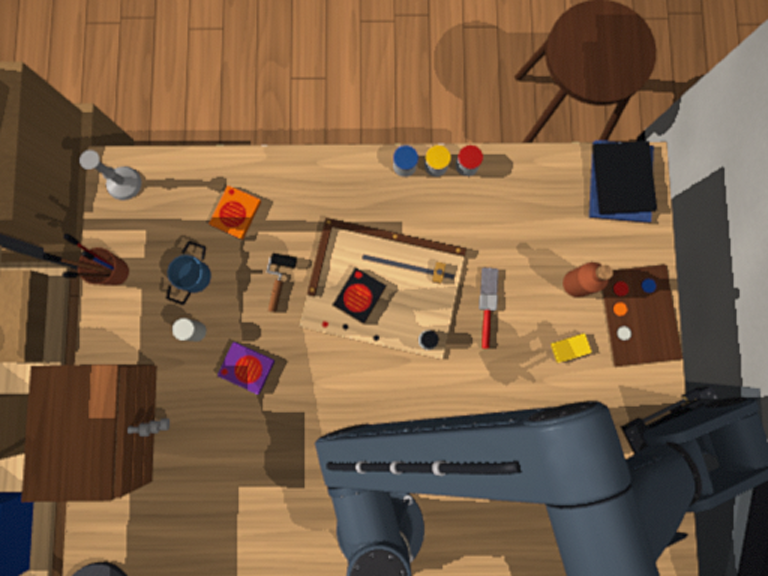

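View pics/s0.png

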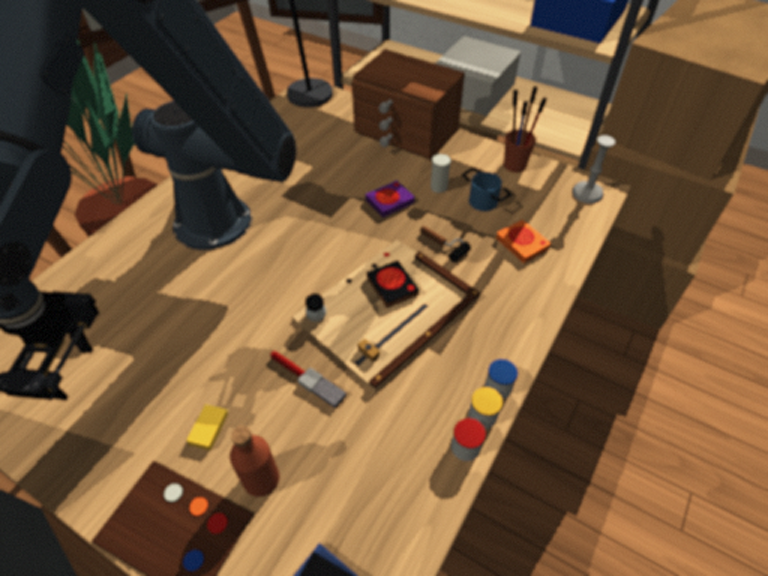

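Candidates for the block (top view, 768 px wide): black (360,296) on the board; orange look-alike (235,212); purple look-alike (247,367). I choose the black one. The stop is at about (440,271), and the fence corner at (327,222). Next is a close crop of both views.

```bash
python3 - <<'E'
from h import *
t=cv2.imread("pics/t0_raw.png");s=cv2.imread("pics/s0_raw.png")
a=cv2.resize(t[140:244,195:335],None,fx=5.7,fy=5.7,interpolation=cv2.INTER_CUBIC)
b=cv2.resize(s[155:265,190:325],None,fx=5.4,fy=5.4,interpolation=cv2.INTER_CUBIC)
cv2.imwrite("pics/t1.png",a);cv2.imwrite("pics/s1.png",b);print(a.shape,b.shape)
E
```

```text
(593, 798, 3) (594, 729, 3)
```

View pics/t1.png

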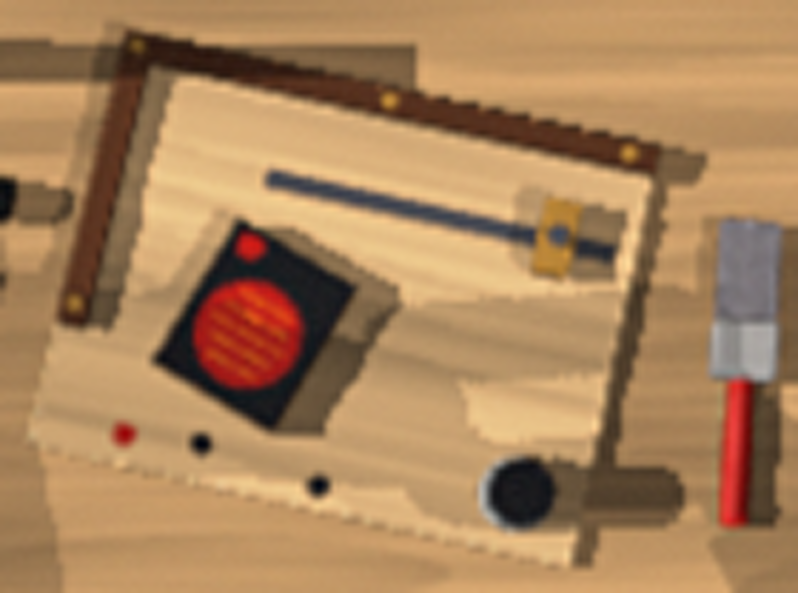

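View pics/s1.png

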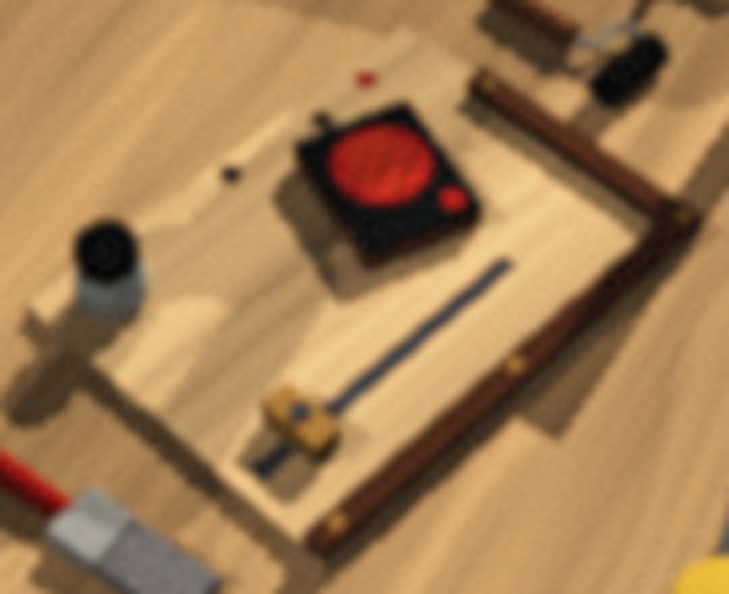

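The crops confirm the black block with the red disc on the board, its top corners (top crop) at (238,222), (356,288), (275,430) and (155,360). The jar at (520,493) is clear of it, and the stop's dot is at (559,236). I'll fit the poses now.

```bash
cat >> h.py <<'E'
def RZ(a): return np.array([[np.cos(a),-np.sin(a),0],[np.sin(a),np.cos(a),0],[0,0,1]])
E
python3 - <<'E'
from h import *
from scipy.optimize import least_squares as LS
T=lambda p:np.array(p,float)/5.7+[195,140]-.4
S=lambda p:np.array(p,float)/5.4+[190,155]-.4
print("tri screws,stop,reddot,disc,block corner",tri("top",T([(137,46),(390,100),(629,153),(75,302),(559,236),(250,246),(248,333)]),"scene",S([(682,215),(515,365),(335,523),(487,85),(301,411),(453,198),(382,164)])).round(4))
tm=np.array([(140,170,26),(140,-190,26),(120,150,26),(-60,170,26),(-60,150,26),(-140,170,12),(-140,-190,12),(130,160,26)])/1e3
tp=T([(125,30),(662,145),(150,68),(58,320),(90,325),(30,435),(577,565),(137,46)])
sm=np.array([(140,170,26),(-140,170,12),(-140,-190,12),(130,160,26)])/1e3
sp=S([(700,220),(405,30),(35,312),(682,215)])
def fj(v):
    f=lambda m:m@RZ(v[2]).T+[v[0],v[1],0]
    return np.r_[(proj("top",f(tm))-tp).ravel(),(proj("scene",f(sm))-sp).ravel()]
r=LS(fj,[.55,0,0],loss="soft_l1");j=r.x;print("jig",j,np.abs(r.fun).round(1))
bm=np.array([(55,45,24),(55,-45,24),(-55,-45,24),(-55,45,24)])/1e3
def fb(v):
    f=bm@RZ(v[2]).T+[v[0],v[1],.012]
    return np.r_[(proj("top",f)-T([(238,222),(356,288),(275,430),(155,360)])).ravel(),(proj("scene",f)-S([(480,205),(370,250),(300,150),(405,103)])).ravel()]
r=LS(fb,[j[0],j[1],j[2]],loss="soft_l1");b=r.x;print("block",b,np.abs(r.fun).round(1))
inj=RZ(j[2]).T@(np.r_[b[:2],.012]-[j[0],j[1],0]);print("block in jig",inj,b[2]-j[2])
st=at_z("top",T([(559,236)]),.0375)[0]-[j[0],j[1],0];print("stop in jig",RZ(j[2]).T@st)
jr=at_z("top",T([(520,493)]),.067)[0]-[j[0],j[1],0];print("jar in jig",RZ(j[2]).T@jr)
np.savez("p.npz",j=j,b=b)
E
```

```text
tri screws,stop,reddot,disc,block corner [[ 0.736   0.1243  0.0258]
 [ 0.6985 -0.0413  0.0255]
 [ 0.6616 -0.1972  0.0249]
 [ 0.5664  0.1631  0.0251]
 [ 0.606  -0.1484  0.039 ]
 [ 0.6012  0.05    0.0368]
 [ 0.5449  0.0515  0.0368]]
jig [ 0.57579155 -0.00338192 -0.22417317] [0.5 0.6 0.6 0.6 0.1 1.  0.1 0.4 0.4 0.7 0.3 1.7 0.  0.1 0.3 0.3 1.4 0.7
 0.3 0.8 1.4 0.9 0.8 0.2]
block [ 0.55183668  0.04627849 -0.53009092] [0.3 1.1 0.9 0.6 0.  0.6 0.3 0.5 1.4 0.3 0.2 0.8 1.4 1.1 0.4 1. ]
block in jig [-0.03439501  0.04309265  0.012     ] -0.305917749016164
stop in jig [ 0.06240132 -0.13422523  0.0375    ]
jar in jig [-0.10575938 -0.14151364  0.067     ]
```

Emit:
{"name": "drive_tool", "arguments": {
  "motion": [
    [[0,0,0],[0,0,0.1326]],
    [[0,0,0],[0,0,0.1326]],
    [[0,0,0],[0,0,0.1326]],
    [[0,0,0],[0,0,0.1326]],
    [[0,0,0],[0,0,0.1325]]
  ],
  "gripper": 0.5
}}

```text
time_s: 0.6
position: [0.2655, -0.5653, 0.222]
tcp_rot: [[0.974, -0.228, -0.0], [-0.228, -0.974, 0.001], [-0.001, -0.001, -1.0]]
force: [0.2, -0.2, 0.0]
opening: 0.633
grasp_force: 0.0
```

Emit:
{"name": "drive_tool", "arguments": {
  "motion": [
    [[3,-48,0],[0,0,0]],
    [[3,-48,0],[0,0,0]],
    [[3,-48,0],[0,0,0]],
    [[3,-48,0],[0,0,0]],
    [[3,-48,0],[0,0,0]]
  ]
}}

```text
time_s: 1.1
position: [0.3335, -0.333, 0.2223]
tcp_rot: [[0.975, -0.223, -0.0], [-0.223, -0.975, 0.001], [-0.0, -0.001, -1.0]]
force: [1.0, -0.1, 0.1]
opening: 0.501
grasp_force: 0.0
```

Emit:
{"name": "drive_tool", "arguments": {
  "motion": [
    [[3,-48,0],[0,0,0]],
    [[3,-48,0],[0,0,0]],
    [[3,-48,0],[0,0,0]],
    [[3,-48,0],[0,0,0]],
    [[3,-48,0],[0,0,0]]
  ]
}}

```text
time_s: 1.6
position: [0.4015, -0.1025, 0.2225]
tcp_rot: [[0.975, -0.223, 0.0], [-0.223, -0.975, 0.0], [-0.0, -0.0, -1.0]]
force: [1.5, 0.2, 0.5]
opening: 0.498
grasp_force: 0.0
```

```bash
cat >> h.py <<'E'
def jpose(st=None):
    st=st or read_state();j=np.load("p.npz")["j"];p=RZ(j[2]).T@(np.array(st["position"])-[j[0],j[1],0])
    R=RZ(j[2]).T@np.array(st["tcp_rot"]);return (p*1e3).round(1),np.degrees(np.arctan2(R[1,0],R[0,0])).round(2)
def show():
    s=read_state();print("t",s["time_s"],"jig mm, yaw:",*jpose(s),"F jig",(RZ(np.load("p.npz")["j"][2]).T@np.array(s["force"])).round(1),"open",round(s["opening"],2),"tilt",np.array(s["tcp_rot"])[2].round(3))
E
python3 -c "from h import *;show()"
```

```text
t 1.6 jig mm, yaw: [-147.9 -135.4  222.5] -0.03 F jig [1.5 0.5 0.5] open 0.5 tilt [-0. -0. -1.]
```

Emit:
{"name": "drive_tool", "arguments": {
  "motion": [
    [[24.5,-44,0],[0,0,0]],
    [[24.5,-44,0],[0,0,0]],
    [[24.5,-44,0],[0,0,0]],
    [[24.5,-44,0],[0,0,0]],
    [[0,0,0],[0,0,0]]
  ]
}}

```text
time_s: 2.1
position: [0.5391, 0.0485, 0.2225]
tcp_rot: [[0.976, -0.217, 0.004], [-0.217, -0.976, 0.001], [0.004, -0.002, -1.0]]
force: [-0.8, -0.4, 0.6]
opening: 0.498
grasp_force: 0.0
```

```bash
python3 - <<'E'
from h import *
import json
s=read_state();show()
json.dump({k:np.array(s[k]).tolist() for k in("position","tcp_rot")},open("w1.json","w"))
i=save("wrist","w1");cv2.imwrite("pics/w1.png",cv2.resize(i[:,:,::-1],(768,576),interpolation=cv2.INTER_CUBIC))
E
```

```text
t 2.1 jig mm, yaw: [-47.3  42.4 222.5] 0.34 F jig [-0.7 -0.6  0.6] open 0.5 tilt [ 0.004 -0.002 -1.   ]
```

View pics/w1.png

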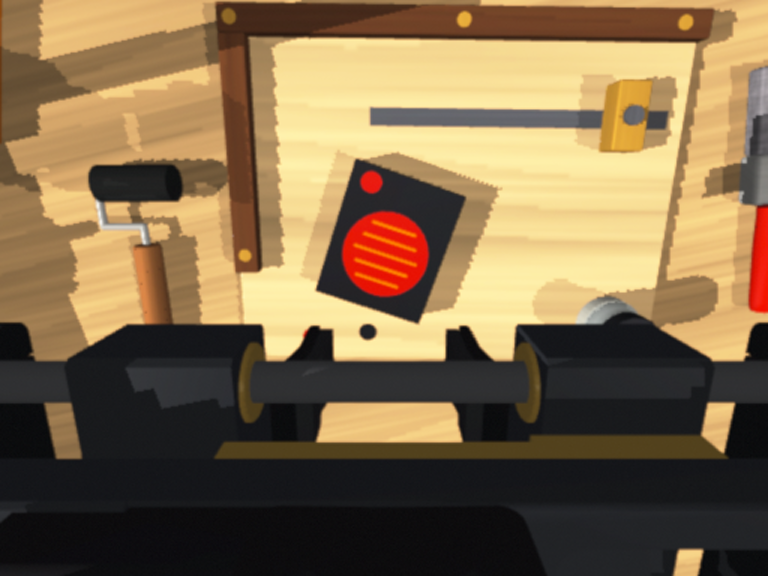

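The wrist view shows the block's top corners at (357,159), (466,197), (418,323) and (317,290). The fence screws are at (229,16), (464,19), (686,22) and (245,256), and the stop's dot is at (633,115). I'll refit from these.

```bash
python3 - <<'E'
from h import *
import json
from scipy.optimize import least_squares as LS
s=json.load(open("w1.json"));W=lambda p:np.array(p,float)/1.5-.17
j0=np.load("p.npz")["j"]
sc=at_z("wrist",W([(229,16),(464,19),(686,22),(245,256)]),.026,s)
m=np.array([(140,170,26),(-60,170,26),(-60,150,26),(120,-190,12),(130,160,26)])/1e3
p=W([(217,4),(236,272),(261,270),(697,40),(229,16)])
def fj(v):
    L=(sc-[v[0],v[1],0])@RZ(v[2])
    return np.r_[(proj("wrist",m@RZ(v[2]).T+[v[0],v[1],0],s)-p).ravel(),(L[:3,0]-.13)*800,(L[3,1]-.16)*800]
r=LS(fj,j0,loss="soft_l1");j=r.x;print("jig",j,j0,r.fun.round(1))
bm=np.array([(55,45,24),(55,-45,24),(-55,-45,24),(-55,45,24)])/1e3
c=W([(357,159),(466,197),(418,323),(317,290)])
r=LS(lambda v:(proj("wrist",bm@RZ(v[2]).T+[v[0],v[1],.012],s)-c).ravel(),[j[0],j[1],j[2]-.3]);b=r.x
print("block",b,r.fun.round(1))
q=lambda P:(P-[j[0],j[1],0])@RZ(j[2])
print("in jig",q(np.r_[b[:2],.012]),b[2]-j[2],"corners",q(bm@RZ(b[2]).T+[b[0],b[1],0])[:,:2].round(3))
print("stop",q(at_z("wrist",W([(633,115)]),.0375,s)),"screws",q(sc).round(4)[:,:2])
np.savez("p.npz",j=j,b=b);show()
E
```

```text
jig [ 0.57667358 -0.00369098 -0.2280126 ] [ 0.57579155 -0.00338192 -0.22417317] [-1.6 -2.4 -0.1  0.4 -0.7  1.9  0.4  1.   0.4  0.1  0.1 -0.3 -0.8  1.1]
block [ 0.55312096  0.04601258 -0.54695794] [-0.5 -1.   0.9 -0.3  0.8  1.  -1.2  0.5]
in jig [-0.03417812  0.04309323  0.012     ] -0.31894534214324055 corners [[ 0.032  0.069]
 [ 0.004 -0.017]
 [-0.101  0.018]
 [-0.072  0.103]]
stop [[ 0.06394909 -0.13537764  0.0375    ]] screws [[ 0.1301  0.1605]
 [ 0.1296 -0.0096]
 [ 0.129  -0.1706]
 [-0.0459  0.1614]]
t 2.15 jig mm, yaw: [-50.6  39.8 222. ] 0.5 F jig [-1.3 -0.2 -0.7] open 0.5 tilt [ 0. -0. -1.]
```

Emit:
{"name": "drive_tool", "arguments": {
  "motion": [
    [[-38.5,-9,20],[0,0,0.008]],
    [[-38.5,-9,20],[0,0,0]],
    [[0,0,45],[0,0,0]],
    [[0,0,45],[0,0,0]],
    [[0,0,35],[0,0,0]]
  ]
}}

```text
time_s: 2.65
position: [0.4622, 0.0784, 0.0562]
tcp_rot: [[0.973, -0.231, -0.002], [-0.231, -0.973, -0.0], [-0.002, 0.001, -1.0]]
force: [0.5, 0.1, -0.1]
opening: 0.497
grasp_force: 0.0
```

Emit:
{"name": "drive_tool", "arguments": {
  "motion": [
    [[0,0,20],[0,0,0]],
    [[0,0,12],[0,0,0]],
    [[0,0,4],[0,0,0]],
    [[0,0,0],[0,0,0]],
    [[0,0,0],[0,0,0]]
  ]
}}

```text
time_s: 3.15
position: [0.4649, 0.079, 0.0225]
tcp_rot: [[0.973, -0.23, 0.002], [-0.23, -0.973, -0.0], [0.002, -0.0, -1.0]]
force: [0.8, 0.3, 0.6]
opening: 0.5
grasp_force: 0.0
```

```bash
python3 -c "from h import *;show()"
```

```text
t 3.15 jig mm, yaw: [-127.6   55.3   22.5] -0.25 F jig [0.7 0.5 0.6] open 0.5 tilt [ 0.002 -0.    -1.   ]
```

Emit:
{"name": "drive_tool", "arguments": {
  "motion": [
    [[8,0,2],[0,0,0]],
    [[8,0,0],[0,0,0]],
    [[8,0,0],[0,0,0]],
    [[8,0,0],[0,0,0]],
    [[8,0,0],[0,0,0]]
  ]
}}

```text
time_s: 3.65
position: [0.5028, 0.07, 0.0195]
tcp_rot: [[0.973, -0.23, -0.002], [-0.23, -0.973, 0.0], [-0.002, 0.0, -1.0]]
force: [-3.1, -0.1, 2.2]
opening: 0.498
grasp_force: 1.5
```

Emit:
{"name": "drive_tool", "arguments": {
  "motion": [
    [[8,0,0],[0,0,0]],
    [[8,0,0],[0,0,0]],
    [[8,0,0],[0,0,0]],
    [[8,0,0],[0,0,0]],
    [[8,0,0],[0,0,0]]
  ]
}}

```text
time_s: 4.15
position: [0.5427, 0.0607, 0.0195]
tcp_rot: [[0.973, -0.23, -0.0], [-0.23, -0.973, -0.0], [-0.0, 0.0, -1.0]]
force: [-3.2, -0.5, 2.0]
opening: 0.502
grasp_force: 1.5
```

```bash
python3 - <<'E'
from h import *
show()
i=save("top","t2");cv2.imwrite("pics/t2.png",cv2.resize(i[140:244,195:335,::-1],None,fx=5.7,fy=5.7,interpolation=cv2.INTER_CUBIC))
E
```

```text
t 4.15 jig mm, yaw: [-47.6  55.   19.5] -0.23 F jig [-3.  -1.3  2. ] open 0.5 tilt [-0.  0. -1.]
```

View pics/t2.png

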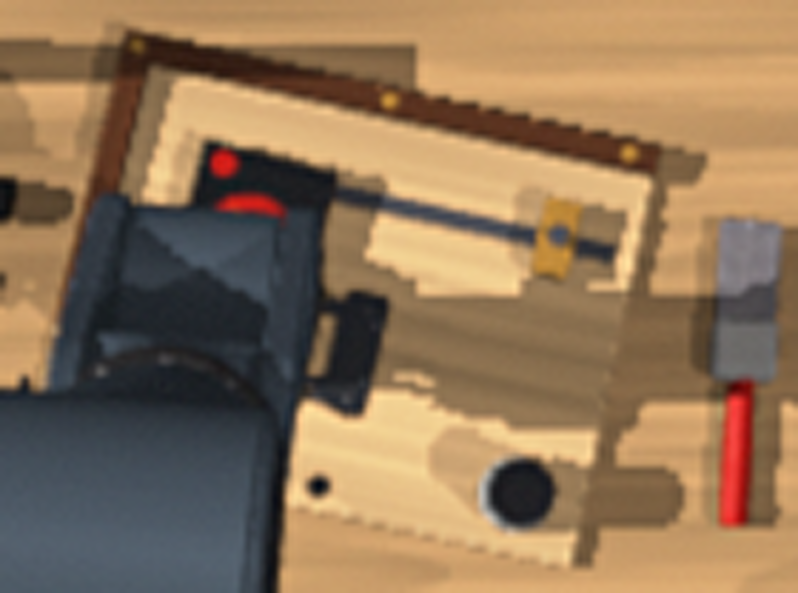

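The block has squared to the tool. Its far-right corner is at (337,172) in the crop, with the jar and stop untouched. I'll carry on to the far fence.

Emit:
{"name": "drive_tool", "arguments": {
  "motion": [
    [[8,0,0],[0,0,0]],
    [[8,0,0],[0,0,0]],
    [[8,0,0],[0,0,0]],
    [[8,0,0],[0,0,0]],
    [[6,0,0],[0,0,0]]
  ]
}}

```text
time_s: 4.7
position: [0.5805, 0.0519, 0.0195]
tcp_rot: [[0.973, -0.23, 0.001], [-0.23, -0.973, -0.0], [0.001, -0.0, -1.0]]
force: [-1.9, 0.6, 0.2]
opening: 0.5
grasp_force: 1.1
```

Emit:
{"name": "drive_tool", "arguments": {
  "motion": [
    [[2,0,0],[0,0,0]],
    [[2,0,0],[0,0,0]],
    [[2,0,0],[0,0,0]]
  ]
}}

```text
time_s: 5.0
position: [0.5833, 0.0511, 0.0196]
tcp_rot: [[0.973, -0.23, -0.003], [-0.23, -0.973, 0.0], [-0.003, 0.0, -1.0]]
force: [-5.1, 1.2, 2.4]
opening: 0.498
grasp_force: 2.1
```

Emit:
{"name": "drive_tool", "arguments": {
  "motion": [
    [[1,0,0],[0,0,0]],
    [[1,0,0],[0,0,0]],
    [[0,0,0],[0,0,0]]
  ]
}}

```text
time_s: 5.3
position: [0.5865, 0.0504, 0.0195]
tcp_rot: [[0.973, -0.23, -0.001], [-0.23, -0.973, 0.0], [-0.001, 0.0, -1.0]]
force: [-3.0, 1.1, 1.2]
opening: 0.498
grasp_force: 1.8
```

```bash
python3 -c "from h import *;show()"
```

```text
t 5.3 jig mm, yaw: [-2.6 54.9 19.5] -0.23 F jig [-3.2  0.4  1.2] open 0.5 tilt [-0.001  0.    -1.   ]
```

Emit:
{"name": "drive_tool", "arguments": {
  "motion": [
    [[1.5,0,0],[0,0,0]],
    [[1.5,0,0],[0,0,0]],
    [[0,0,0],[0,0,0]]
  ]
}}

```text
time_s: 5.6
position: [0.5865, 0.0504, 0.0195]
tcp_rot: [[0.973, -0.23, -0.007], [-0.23, -0.973, 0.001], [-0.007, 0.001, -1.0]]
force: [-9.0, 2.1, 5.8]
opening: 0.503
grasp_force: 4.1
```

Emit:
{"name": "drive_tool", "arguments": {
  "motion": [
    [[1.5,0,0],[0,0,0]],
    [[1.5,0,0],[0,0,0]],
    [[0,0,0],[0,0,0]]
  ]
}}

```text
time_s: 5.9
position: [0.5865, 0.0503, 0.0194]
tcp_rot: [[0.973, -0.23, -0.013], [-0.23, -0.973, 0.002], [-0.013, 0.001, -1.0]]
force: [-11.4, 3.5, 10.6]
opening: 0.502
grasp_force: 6.2
```

```bash
python3 -c "from h import *;show()"
```

```text
t 5.9 jig mm, yaw: [-2.7 54.9 19.4] -0.22 F jig [-11.9   0.8  10.6] open 0.5 tilt [-0.013  0.001 -1.   ]
```

Seated against the far fence. I'll retract, lift, move behind the -y face and turn 90°.

Emit:
{"name": "drive_tool", "arguments": {
  "motion": [
    [[-20,0,0],[0,0,0]],
    [[0,0,-40],[0,0,0]],
    [[0,0,-45],[0,0,0]],
    [[22,23,0],[0,0,-0.1428]],
    [[0,0,0],[0,0,-0.1428]]
  ],
  "gripper": 0.7
}}

```text
time_s: 6.4
position: [0.5958, 0.0229, 0.1077]
tcp_rot: [[0.998, 0.058, 0.014], [0.058, -0.998, -0.003], [0.014, 0.004, -1.0]]
force: [-0.7, 0.2, -0.6]
opening: 0.692
grasp_force: 0.0
```

Emit:
{"name": "drive_tool", "arguments": {
  "motion": [
    [[0,0,0],[0,0,-0.1428]],
    [[0,0,0],[0,0,-0.1428]],
    [[0,0,0],[0,0,-0.1428]],
    [[0,0,0],[0,0,-0.1428]],
    [[0,0,0],[0,0,-0.1428]]
  ]
}}

```text
time_s: 6.9
position: [0.5916, 0.0255, 0.105]
tcp_rot: [[0.716, 0.698, 0.005], [0.698, -0.716, -0.001], [0.003, 0.004, -1.0]]
force: [-0.4, 0.8, 0.6]
opening: 0.702
grasp_force: 0.0
```

Emit:
{"name": "drive_tool", "arguments": {
  "motion": [
    [[0,0,0],[0,0,-0.1428]],
    [[0,0,0],[0,0,-0.1428]],
    [[0,0,0],[0,0,-0.1428]],
    [[0,0,0],[0,0,-0.1428]],
    [[-40,0,0],[0,0,0]]
  ]
}}

```text
time_s: 7.4
position: [0.5832, -0.0106, 0.1051]
tcp_rot: [[0.223, 0.975, 0.006], [0.975, -0.223, -0.0], [0.001, 0.006, -1.0]]
force: [0.8, -0.7, -0.7]
opening: 0.698
grasp_force: 0.0
```

```bash
python3 -c "from h import *;show()"
```

```text
t 7.4 jig mm, yaw: [  7.9  -5.3 105.1] 90.19 F jig [ 1.  -0.5 -0.7] open 0.7 tilt [ 0.001  0.006 -1.   ]
```

```bash
python3 - <<'E'
from h import *
j=np.load("p.npz")["j"]
print((at_z("top",np.array([(337,172),(205,142)])/5.7+[195,140]-.4,.036)-[j[0],j[1],0])@RZ(j[2]))
E
```

```text
[[0.07198274 0.01476625 0.036     ]
 [0.07264247 0.10253541 0.036     ]]
```

Emit:
{"name": "drive_tool", "arguments": {
  "motion": [
    [[-20,28,0],[0,0,0.003]],
    [[-20,28,0],[0,0,0]],
    [[0,0,0],[0,0,0]]
  ]
}}

```text
time_s: 7.7
position: [0.6315, -0.0699, 0.1057]
tcp_rot: [[0.236, 0.972, 0.011], [0.972, -0.236, -0.004], [-0.002, 0.012, -1.0]]
force: [0.5, 1.1, 0.5]
opening: 0.697
grasp_force: 0.0
```

Emit:
{"name": "drive_tool", "arguments": {
  "motion": [
    [[0,0,40],[0,0,0]],
    [[0,0,30],[0,0,0]],
    [[0,0,12],[0,0,0]],
    [[0,0,4],[0,0,0]],
    [[0,0,0],[0,0,0]]
  ]
}}

```text
time_s: 8.2
position: [0.6261, -0.0647, 0.0188]
tcp_rot: [[0.233, 0.973, 0.001], [0.973, -0.233, -0.0], [-0.0, 0.001, -1.0]]
force: [0.5, 0.3, 0.4]
opening: 0.704
grasp_force: 0.0
```

```bash
python3 -c "from h import *;show()"
```

```text
t 8.2 jig mm, yaw: [ 61.9 -48.3  18.8] 89.61 F jig [0.5 0.4 0.4] open 0.7 tilt [-0.     0.001 -1.   ]
```

Emit:
{"name": "drive_tool", "arguments": {
  "motion": [
    [[10,0.5,0],[0,0,-0.006]],
    [[10,0.5,0],[0,0,0]],
    [[10,0.5,0],[0,0,0]],
    [[8,0.5,0],[0,0,0]],
    [[8,0.5,0],[0,0,0]]
  ]
}}

```text
time_s: 8.7
position: [0.6387, -0.0194, 0.0189]
tcp_rot: [[0.226, 0.974, 0.001], [0.974, -0.226, -0.0], [0.0, 0.001, -1.0]]
force: [0.6, 0.1, 0.3]
opening: 0.702
grasp_force: 0.0
```

Emit:
{"name": "drive_tool", "arguments": {
  "motion": [
    [[8,0,0],[0,0,0]],
    [[8,0,0],[0,0,0]],
    [[8,0,0],[0,0,0]],
    [[8,0,0],[0,0,0]],
    [[8,0,0],[0,0,0]]
  ]
}}

```text
time_s: 9.2
position: [0.6476, 0.0186, 0.0187]
tcp_rot: [[0.227, 0.974, 0.0], [0.974, -0.227, -0.0], [-0.0, 0.0, -1.0]]
force: [-0.4, -4.6, 2.8]
opening: 0.698
grasp_force: 1.8
```

Emit:
{"name": "drive_tool", "arguments": {
  "motion": [
    [[1,0,0],[0,0,0]],
    [[2,0,0],[0,0,0]],
    [[2,0,0],[0,0,0]]
  ]
}}

```text
time_s: 9.5
position: [0.6486, 0.023, 0.0186]
tcp_rot: [[0.227, 0.974, -0.0], [0.974, -0.227, -0.0], [-0.0, 0.0, -1.0]]
force: [-0.6, -3.8, 2.9]
opening: 0.7
grasp_force: 1.9
```

```bash
python3 -c "from h import *;show()"
```

```text
t 9.5 jig mm, yaw: [64.  42.3 18.6] 89.93 F jig [ 0.3 -3.8  2.9] open 0.7 tilt [-0.  0. -1.]
```

Emit:
{"name": "drive_tool", "arguments": {
  "motion": [
    [[1.5,0,0],[0,0,0]],
    [[1.5,0,0],[0,0,0]],
    [[1.5,0,0],[0,0,0]],
    [[0,0,0],[0,0,0]]
  ]
}}

```text
time_s: 9.9
position: [0.6496, 0.0278, 0.0186]
tcp_rot: [[0.227, 0.974, 0.0], [0.974, -0.227, 0.0], [0.0, 0.0, -1.0]]
force: [-0.9, -2.8, 2.3]
opening: 0.697
grasp_force: 1.7
```

Emit:
{"name": "drive_tool", "arguments": {
  "motion": [
    [[1.5,0,0],[0,0,0]],
    [[1.5,0,0],[0,0,0]],
    [[1.5,0,0],[0,0,0]],
    [[0,0,0],[0,0,0]]
  ]
}}

```text
time_s: 10.3
position: [0.6501, 0.0302, 0.0186]
tcp_rot: [[0.227, 0.974, -0.001], [0.974, -0.227, -0.003], [-0.003, -0.001, -1.0]]
force: [-2.7, -10.0, 5.0]
opening: 0.701
grasp_force: 4.8
```

```bash
python3 -c "from h import *;show()"
```

```text
t 10.3 jig mm, yaw: [63.9 49.6 18.6] 89.96 F jig [ -0.4 -10.3   5. ] open 0.7 tilt [-0.003 -0.001 -1.   ]
```

Emit:
{"name": "drive_tool", "arguments": {
  "motion": [
    [[-20,0,0],[0,0,0]],
    [[-20,0,-30],[0,0,0]],
    [[0,0,-45],[0,0,0]],
    [[0,0,-45],[0,0,0]],
    [[0,0,0],[0,0,0]]
  ]
}}

```text
time_s: 10.8
position: [0.6462, -0.0064, 0.1449]
tcp_rot: [[0.228, 0.974, 0.013], [0.974, -0.228, -0.0], [0.003, 0.013, -1.0]]
force: [1.2, 0.0, 0.5]
opening: 0.699
grasp_force: 0.0
```

```bash
python3 - <<'E'
from h import *
import json
s=read_state();show()
json.dump({k:np.array(s[k]).tolist() for k in("position","tcp_rot")},open("w2.json","w"))
i=save("wrist","w2");cv2.imwrite("pics/w2.png",cv2.resize(i[:,:,::-1],(768,576),interpolation=cv2.INTER_CUBIC))
E
```

```text
t 10.8 jig mm, yaw: [ 68.3  13.1 144.9] 89.91 F jig [1.1 0.3 0.5] open 0.7 tilt [ 0.003  0.013 -1.   ]
```

View pics/w2.png

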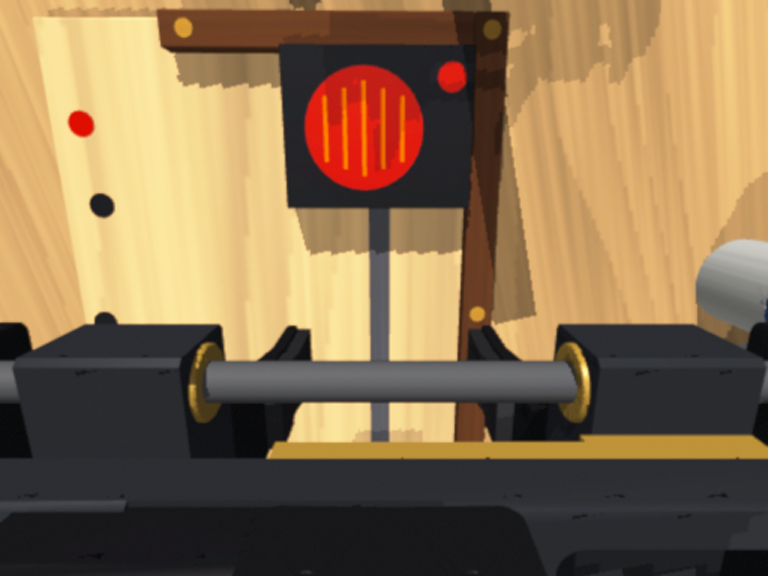

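The block looks flush with both fences: its edge is at row 44 along the side fence and column 474 along the far fence. Next, the stop. I'll shut the fingers and go behind it.

Emit:
{"name": "drive_tool", "arguments": {
  "motion": [
    [[-47,-1,0],[0,0,0]],
    [[-47,-1,0],[0,0,0]],
    [[-47,-1,0],[0,0,0]],
    [[-47,-1,0],[0,0,0]],
    [[0,0,0],[0,0,0]]
  ],
  "gripper": 0
}}

```text
time_s: 11.35
position: [0.5933, -0.1937, 0.1366]
tcp_rot: [[0.233, 0.972, -0.002], [0.972, -0.233, 0.0], [-0.0, -0.002, -1.0]]
force: [0.8, 1.4, -0.5]
opening: 0.329
grasp_force: 0.0
```

Emit:
{"name": "drive_tool", "arguments": {
  "motion": [
    [[0,0,30],[0,0,0]],
    [[0,0,30],[0,0,0]],
    [[0,0,10],[0,0,0]],
    [[0,0,0],[0,0,0]]
  ]
}}

```text
time_s: 11.75
position: [0.5932, -0.1869, 0.0657]
tcp_rot: [[0.226, 0.974, -0.005], [0.974, -0.226, 0.004], [0.002, -0.006, -1.0]]
force: [-0.5, -0.3, 0.0]
opening: 0.024
grasp_force: 0.0
```

```bash
python3 -c "from h import *;show()"
```

```text
t 11.75 jig mm, yaw: [  57.5 -174.7   65.7] 89.97 F jig [-0.4 -0.4  0. ] open 0.02 tilt [ 0.002 -0.006 -1.   ]
```

Emit:
{"name": "drive_tool", "arguments": {
  "motion": [
    [[-1,7,25],[0,0,0]],
    [[0,0,15],[0,0,0]],
    [[0,0,4],[0,0,0]],
    [[0,0,0],[0,0,0]]
  ]
}}

```text
time_s: 12.15
position: [0.601, -0.191, 0.0243]
tcp_rot: [[0.227, 0.974, -0.001], [0.974, -0.227, 0.001], [0.001, -0.001, -1.0]]
force: [-0.1, 0.4, 0.4]
opening: 0.004
grasp_force: 0.0
```

Emit:
{"name": "drive_tool", "arguments": {
  "motion": [
    [[10,0,0],[0,0,0]],
    [[10,0,0],[0,0,0]],
    [[10,0,0],[0,0,0]],
    [[10,0,0],[0,0,0]],
    [[10,0,0],[0,0,0]]
  ]
}}

```text
time_s: 12.65
position: [0.6136, -0.1424, 0.0253]
tcp_rot: [[0.227, 0.974, 0.001], [0.974, -0.227, -0.001], [-0.001, 0.002, -1.0]]
force: [-0.9, -3.0, 2.9]
opening: 0.007
grasp_force: 1.2
```

```bash
python3 -c "from h import *;show()"
```

```text
t 12.65 jig mm, yaw: [  67.3 -126.7   25.3] 89.97 F jig [-0.2 -3.2  2.9] open 0.01 tilt [-0.001  0.002 -1.   ]
```

Emit:
{"name": "drive_tool", "arguments": {
  "motion": [
    [[10,0,0],[0,0,0]],
    [[10,0,0],[0,0,0]],
    [[10,0,0],[0,0,0]],
    [[10,0,0],[0,0,0]],
    [[10,0,0],[0,0,0]]
  ]
}}

```text
time_s: 13.15
position: [0.6247, -0.0936, 0.0246]
tcp_rot: [[0.227, 0.974, 0.001], [0.974, -0.227, -0.0], [-0.0, 0.001, -1.0]]
force: [0.2, -1.9, 1.8]
opening: 0.006
grasp_force: 1.2
```

Emit:
{"name": "drive_tool", "arguments": {
  "motion": [
    [[10,0,0],[0,0,0]],
    [[10,0,0],[0,0,0]],
    [[10,0,0],[0,0,0]],
    [[10,0,0],[0,0,0]],
    [[10,0,0],[0,0,0]]
  ]
}}

```text
time_s: 13.65
position: [0.6357, -0.0448, 0.0244]
tcp_rot: [[0.227, 0.974, -0.0], [0.974, -0.227, -0.0], [-0.0, -0.0, -1.0]]
force: [1.0, -2.1, -0.3]
opening: 0.004
grasp_force: 1.2
```

Emit:
{"name": "drive_tool", "arguments": {
  "motion": [
    [[10,0,0],[0,0,0]],
    [[10,0,0],[0,0,0]],
    [[10,0,0],[0,0,0]],
    [[5,0,0],[0,0,0]],
    [[0,0,0],[0,0,0]]
  ]
}}

```text
time_s: 14.15
position: [0.6427, -0.0099, 0.0243]
tcp_rot: [[0.226, 0.974, -0.002], [0.974, -0.226, 0.001], [0.001, -0.002, -1.0]]
force: [-0.4, 0.1, 0.1]
opening: 0.003
grasp_force: 0.0
```

```bash
python3 -c "from h import *;show()"
```

```text
t 14.15 jig mm, yaw: [65.8  8.9 24.3] 89.99 F jig [-0.4  0.   0.1] open 0.0 tilt [ 0.001 -0.002 -1.   ]
```

Emit:
{"name": "drive_tool", "arguments": {
  "motion": [
    [[3,0,0],[0,0,0]],
    [[3,0,0],[0,0,0]],
    [[3,0,0],[0,0,0]],
    [[2,0,0],[0,0,0]],
    [[0,0,0],[0,0,0]]
  ]
}}

```text
time_s: 14.65
position: [0.6455, -0.0003, 0.0243]
tcp_rot: [[0.227, 0.974, -0.001], [0.974, -0.227, 0.0], [0.0, -0.001, -1.0]]
force: [-1.0, -0.6, 0.1]
opening: 0.006
grasp_force: 0.5
```

Emit:
{"name": "drive_tool", "arguments": {
  "motion": [
    [[1.5,0,0],[0,0,0]],
    [[1.5,0,0],[0,0,0]],
    [[1,0,0],[0,0,0]],
    [[0,0,0],[0,0,0]]
  ]
}}

```text
time_s: 15.05
position: [0.6469, 0.0033, 0.0245]
tcp_rot: [[0.227, 0.974, -0.0], [0.974, -0.227, 0.0], [0.0, -0.0, -1.0]]
force: [-1.4, -1.4, -0.5]
opening: 0.003
grasp_force: 0.7
```

```bash
python3 -c "from h import *;show()"
```

```text
t 15.05 jig mm, yaw: [66.8 22.7 24.5] 89.94 F jig [-1.  -1.6 -0.5] open 0.0 tilt [ 0. -0. -1.]
```

Emit:
{"name": "drive_tool", "arguments": {
  "motion": [
    [[1,0,0],[0,0,0]],
    [[1,0,0],[0,0,0]],
    [[1,0,0],[0,0,0]],
    [[0,0,0],[0,0,0]]
  ]
}}

```text
time_s: 15.45
position: [0.6477, 0.0061, 0.0245]
tcp_rot: [[0.227, 0.974, 0.0], [0.974, -0.227, -0.0], [-0.0, 0.0, -1.0]]
force: [-1.1, -1.6, -0.7]
opening: 0.009
grasp_force: 1.1
```

Emit:
{"name": "drive_tool", "arguments": {
  "motion": [
    [[1,0,0],[0,0,0]],
    [[1,0,0],[0,0,0]],
    [[1,0,0],[0,0,0]],
    [[0,0,0],[0,0,0]]
  ]
}}

```text
time_s: 15.85
position: [0.6477, 0.0062, 0.0246]
tcp_rot: [[0.226, 0.974, -0.002], [0.974, -0.226, -0.004], [-0.004, -0.001, -1.0]]
force: [-3.0, -9.6, 0.3]
opening: 0.005
grasp_force: 5.1
```

```bash
python3 -c "from h import *;show()"
```

```text
t 15.85 jig mm, yaw: [66.9 25.7 24.6] 90.02 F jig [ -0.8 -10.    0.3] open 0.0 tilt [-0.004 -0.001 -1.   ]
```

Firm contact at y = 25.7 mm, against the 25.6 mm predicted. I'll back off and verify.

Emit:
{"name": "drive_tool", "arguments": {
  "motion": [
    [[-20,0,0],[0,0,0]],
    [[-20,0,-40],[0,0,0]],
    [[0,0,-45],[0,0,0]],
    [[0,0,-45],[0,0,0]],
    [[0,0,0],[0,0,0]]
  ]
}}

```text
time_s: 16.35
position: [0.6454, -0.0307, 0.1626]
tcp_rot: [[0.228, 0.974, 0.018], [0.974, -0.228, -0.002], [0.002, 0.018, -1.0]]
force: [1.7, -0.4, 0.4]
opening: 0.007
grasp_force: 0.0
```

```bash
python3 - <<'E'
from h import *
import json
s=read_state();show()
json.dump({k:np.array(s[k]).tolist() for k in("position","tcp_rot")},open("w3.json","w"))
i=save("wrist","w3");cv2.imwrite("pics/w3.png",cv2.resize(i[:230,:,::-1],None,fx=1.5,fy=1.5,interpolation=cv2.INTER_CUBIC))
E
```

```text
t 16.35 jig mm, yaw: [ 73.  -10.7 162.6] 89.9 F jig [ 1.7 -0.   0.4] open 0.01 tilt [ 0.002  0.018 -1.   ]
```

View pics/w3.png

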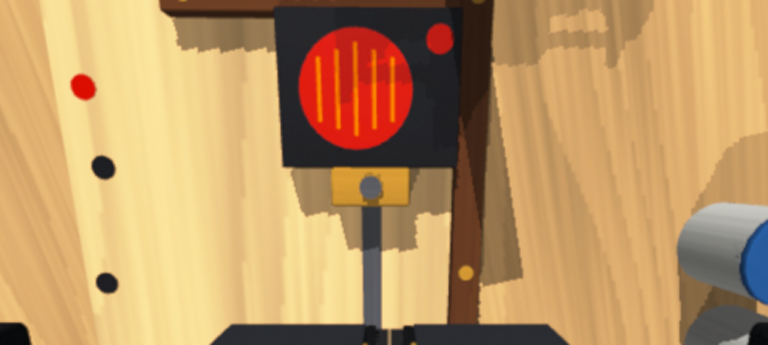

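The stop (371,187) touches the block's front edge at row 166. As a number check on the x gap, I'll use the block corners against the fence screw at (466,273), which is at jig x = 130.

```bash
python3 - <<'E'
from h import *
import json
j=np.load("p.npz")["j"]
for f,c,sc in(("w3",[(275,7),(457,167),(284,166),(371,187)],[(466,273)]),("w2",[(280,44),(475,45),(468,207),(289,207)],[(477,314),(492,29),(183,27)])):
    s=json.load(open(f+".json"));W=lambda p:np.array(p,float)/1.5-.17
    for z,p in((.036,c),(.026,sc)):
        print(f,((at_z("wrist",W(p),z,s)-[j[0],j[1],0])@RZ(j[2])*1e3).round(1)[:,:2].tolist())
E
```

```text
w3 [[11.0, 150.4], [119.4, 61.0], [10.7, 61.9], [65.0, 48.9]]
w3 [[129.9, -9.8]]
w2 [[10.9, 150.7], [119.0, 150.3], [118.8, 61.4], [10.7, 61.8]]
w2 [[129.6, -9.8], [130.3, 161.1], [-45.4, 161.9]]
```

```bash
python3 -c "from rig import *;print(hand_in())"
```

```text
the job is handed in; nothing more can be done
None
```

I pushed the block flush into the fence corner, slid the brass stop up against it, and handed the job in at about 16 s on the robot's clock; the hand-in returned no verdict, but my last wrist picture put the block and stop within about 1 mm of where they belong.

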